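# Clip the teether box shut all round

### The arm

A 6-joint arm with a two-finger parallel gripper is mounted at the origin on the work surface. World frame = base frame: x ahead of the robot, y to its left, z up, the work surface at z = 0. Lengths are in m, angles in rad, forces in N, time in s.
With the tool pointing down it reaches from about 0.35 to 0.975 m from the base axis. Payload 4.9 kg.
Tool frame: the origin (TCP) lies at the very end of the fingers, on their centre line; the grasp point (between the pads) lies 19 mm behind it; x points along the fingers, y is the direction in which the jaws open and shut, and the axes are right-handed (so a half turn about x gives the same grasp; the last joint's range is limited). The gripper opens to 85 mm and grips with 20 to 120 N. Pads are 22 mm wide; open, the fingers measure 114 mm over their backs; the gripper's body (76 mm by 85 mm) begins 54 mm behind the grasp point. The pads swing forward as they close: fully open they stand 13 mm farther back than shut.
Start: joints at [0.991, 0.053, 1.613, -0, 1.476, -0.119], TCP at [0.278, 0.56, 0.231] pointing down, gripper open.
Joint ranges: [-3.01, 3.01], [-1.01, 2.22], [0.06, 2.58], [-1.02, 4.17], [0.09, 2.62], [-3.14, 3.14]. Speed limits (rad/s): [2.57, 2.57, 3.14, 3.14, 3.14, 3.14].

### API

Orientations are given as a unit quaternion [w, x, y, z].
In Python, from plant import manip gives the robot as it stands.
- The arm moves only by the tool play_rows, never from a script. Its argument "plan" is a list of rows, each a list of 5 numbers: the shift along the tool's x, y, z in mm, then the turn about the tool's x in rad, then the closure, from -1 (fully open) to 1 (shut). A call has 1 to 8 rows; each row is the pose to reach, as a shift and turn from the pose commanded when the call began, along the tool's axes at that moment; what a row does not reach only later rows make up. A row lasts 1/8 s, in which the tool goes at most 62.5 mm and 10.7 degrees, less where a joint would pass 70% of its speed; a pose out of reach is approached as far as the arm can. A call with a gripper value outside its range is refused whole. The fingers move at their own pace and stop on an object; the grip force is fixed at half the most. Time passes only in rows, so rows that repeat a pose let the fingers close. It gives the time, the measured TCP pose, the force and the opening at its end, in the units of the state.
- manip.state(): the state, without advancing time (a new reading comes with each control period).
- manip.grab_frame(name): name is "side" or "top"; returns a dict with "img" (480x640x3 uint8, red, green, blue), "range_z" (480x640 float32, m along the optical axis (not along the pixel's ray), 0 where there is no reading), "fx", "fy", "cx", "cy" (pixels), "origin" and "rotation" of the camera in the world. Camera axes: x right, y up, looking along -z (the intrinsics and any distortion apply to the point x, -y, -z); pixel columns grow to the right and rows downward; lengths in m; the calibration is good to about 2 mm. A picture is of the moment at which its call begins.
- manip.job_done(): hands the job in, once; it reports no verdict.
The state is a dict: "time": time; "joint_pos": joint angles; "joint_vel": joint speeds; "joint_efforts": joint torques, N m; "tool_pos": TCP position; "tool_rot": TCP orientation; "contact_force": force on the tool from outside, world axes, zero at the start; "ft_torque": the same for the moment, N m; "gripper_width": opening from 0.0 (shut) to 1.0 (fully open).
Only numpy, scipy, OpenCV 4.12 (cv2) and the standard library are available. Lean on these libraries where they do the work, as an engineer would, in place of code of your own. Each camera call takes 0.05 s, during which the arm holds its last target. There are 200 camera calls.

### The job

The lid of the glass clip-lock food box on the placemat is on, but all four of its locking flaps stand open. Go round the lid and press each flap down against the side of the box with a fingertip until it clicks shut, so that all four are locked. The box stays standing where it is on its mat, neither picked up nor shoved across it, and the things around it stay where they are.

Things in the scene. Friction and masses are not known exactly. Their poses are not given: they have to be found in the camera images.
- food_box: glass clip-lock food box with its white lid on, a loose thing of about 0.85 kg on the grey grippy placemat (320 x 420 x 3 mm). Origin: centre of the underside, z up, y along the long sides. Lid 116 mm (box x) by 160 mm (box y), its rim 67 mm above the underside. A white locking flap is hinged along the middle of each of the four lid edges. More than about 7 N sideways can slide the box
- flap_front (a joint): angle of the flap on the box's -x side, rad: 0 = hanging straight down against the box, clicked shut; 1.57 = level; up to 2.1, raised. Stays where it is left. Hinge line level, 62 mm above the box's underside, 59.5 mm from its centre. Flap 84 mm wide. At about 0.22 it meets a lug; some 4 to 5 N inward near its free edge carry it over and it snaps on to 0; less leaves it ajar
- flap_front_edge (a point): middle of the free edge of the front flap, on its outer face, 28 mm from the hinge line (flap 2.5 mm thick)
- flap_back (a joint): angle of the flap on the box's +x side, rad: 0 = hanging straight down against the box, clicked shut; 1.57 = level; up to 2.1, raised. Stays where it is left. Hinge line level, 62 mm above the box's underside, 59.5 mm from its centre. Flap 84 mm wide. At about 0.22 it meets a lug; some 4 to 5 N inward near its free edge carry it over and it snaps on to 0; less leaves it ajar
- flap_back_edge (a point): middle of the free edge of the back flap, on its outer face, 28 mm from the hinge line (flap 2.5 mm thick)
- flap_left (a joint): angle of the flap on the box's +y side, rad: 0 = hanging straight down against the box, clicked shut; 1.57 = level; up to 2.1, raised. Stays where it is left. Hinge line level, 62 mm above the box's underside, 81.5 mm from its centre. Flap 60 mm wide. At about 0.22 it meets a lug; some 4 to 5 N inward near its free edge carry it over and it snaps on to 0; less leaves it ajar
- flap_left_edge (a point): middle of the free edge of the left flap, on its outer face, 28 mm from the hinge line (flap 2.5 mm thick)
- flap_right (a joint): angle of the flap on the box's -y side, rad: 0 = hanging straight down against the box, clicked shut; 1.57 = level; up to 2.1, raised. Stays where it is left. Hinge line level, 62 mm above the box's underside, 81.5 mm from its centre. Flap 60 mm wide. At about 0.22 it meets a lug; some 4 to 5 N inward near its free edge carry it over and it snaps on to 0; less leaves it ajar
- flap_right_edge (a point): middle of the free edge of the right flap, on its outer face, 28 mm from the hinge line (flap 2.5 mm thick)
- stacking_ring: red plastic stacking ring, 76 mm across, 22 mm high, lying flat near a corner of the placemat; origin at the centre of its underside. Leave alone
- teether: orange silicone teething ring, 66 mm across, 12 mm thick, lying flat near a corner of the placemat; origin at the centre of its underside. Leave alone
- spoon: white plastic weaning spoon, 130 mm long, lying near a corner of the placemat; origin under its middle, x along its length. Leave alone
- baby_jar: glass baby jar with a twist cap, 62 mm across, 85 mm high, standing on the turntable tray (300 mm across, to the robot's right); origin at the centre of its underside. Leave alone
- bowl: white ceramic bowl, 114 mm across, 46 mm high, on the turntable tray; origin at the centre of its underside. Leave alone
- basket: white woven plastic basket of teethers, 170 x 230 x 100 mm, to the robot's left; origin at the centre of its underside. Leave alone
- feeding_bottle: feeding bottle, 58 mm across, 163 mm high, standing to the robot's left; origin at the centre of its underside. Leave alone
Things that resemble listed ones, but are neither listed nor needed, are in the scene too. Leave any blue or yellow look-alike of the food_box alone.

How it is judged:
By the outcome, as a careful person would: the job done as asked, in the order asked, and still so for the second after the job is handed in, with the robot touching nothing.
It also fails if it takes over 51 s, if anything falls off the work surface, if the arm or the gripper's body presses on something with over 40 N, if the wrist force passes 120 N, or if a joint passes its speed limit or range.

## Working session

There is one attempt and no reset: what is moved stays moved. The work goes in short steps, Python scripts to look and compute and a tool call to move; the robot and the scene stay as the last step left them, time stands still between calls to the robot, and variables do not carry over. Pictures are saved under pics/ and viewed, about 8 in all and at most 12, crops included, and the job is handed in when it is done.

Besides the shell and the picture viewer there is one more tool, called after "Call:" as name([rows], argument=value, ...), one row to a line, values as JSON. play_rows: Moves the arm, as the interface text tells. Its arguments: {"type":"object","properties":{"plan":{"type":"array"}},"required":["plan"]}

```bash
mkdir -p pics; ls
python3 - <<'E'
from plant import manip
import cv2,numpy as np,pickle
s=manip.state();print(s)
for n in("top","side"):
    f=manip.grab_frame(n);pickle.dump(f,open(f'{n}.pkl','wb'));cv2.imwrite(f'pics/{n}0.png',f['img'][:,:,::-1])
    print(n,f['fx'],f['fy'],f['cx'],f['cy'],f['origin'],f['rotation'],f.keys())
E
```

```text
pics
{'time': 0.0, 'joint_pos': array([ 9.90997199e-01,  5.33541955e-02,  1.61427270e+00, -1.07833239e-06,
        1.47600163e+00, -1.18973431e-01]), 'joint_vel': array([-0.00029263,  0.00090918,  0.0023753 , -0.00143579, -0.000689  ,
       -0.00032791]), 'joint_efforts': array([-1.04882536e-03, -3.93688560e+01, -3.70172882e+01, -3.82500812e-04,
        6.97395517e-03,  6.92566857e-06]), 'tool_pos': array([0.27757594, 0.55929335, 0.23007739]), 'tool_rot': array([ 0.68817311,  0.16081213,  0.68866519, -0.16216499]), 'contact_force': array([-0.72189072, -0.36416342, -0.45963899]), 'ft_torque': array([0.03026241, 0.01538096, 0.00034082]), 'gripper_width': 0.997879715454014}
top 562.9627815300837 562.9627815300837 323.17813192640625 242.68499871529116 [ 0.15211535 -0.03746548  1.54834384] [ 0.72862533  0.07762154 -0.0715506  -0.67672781] dict_keys(['img', 'range_z', 'fx', 'fy', 'cx', 'cy', 'origin', 'rotation'])
side 533.0776618389334 533.0776618389334 314.2447496727034 240.62291538058875 [-0.4159796   0.87916659  1.25191035] [-0.34718583 -0.14623701  0.36653103  0.85072424] dict_keys(['img', 'range_z', 'fx', 'fy', 'cx', 'cy', 'origin', 'rotation'])
```

View pics/top0.png

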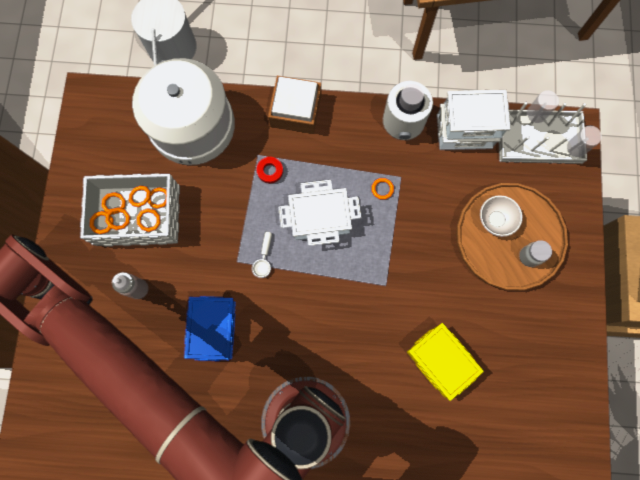

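View pics/side0.png

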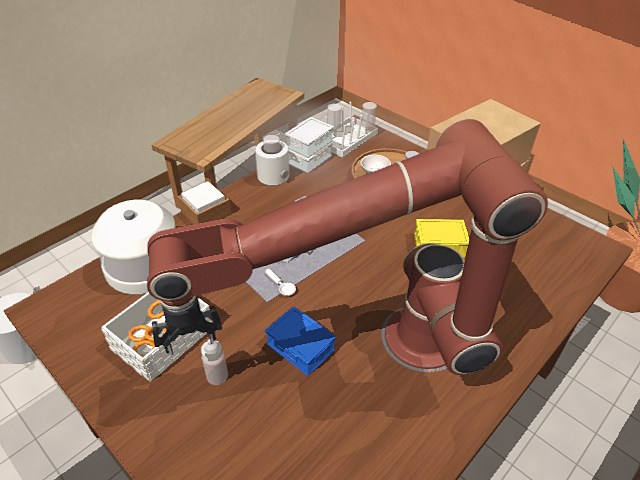

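```bash
cat > h.py <<'E'
import numpy as np,cv2,pickle
from scipy.spatial.transform import Rotation as R
def rot(q): return R.from_quat([q[1],q[2],q[3],q[0]])
def cloud(f):
    v,u=np.mgrid[:480,:640]; d=f['range_z']
    p=np.stack([(u-f['cx'])/f['fx']*d,-(v-f['cy'])/f['fy']*d,-d],-1)
    return p@rot(f['rotation']).as_matrix().T+np.array(f['origin'])
E
python3 - <<'E'
from h import *
f=pickle.load(open('top.pkl','rb'));P=cloud(f)
im=f['img']
c=cv2.resize(im[165:260,255:390],None,fx=5.9,fy=5.9,interpolation=cv2.INTER_CUBIC);cv2.imwrite('pics/crop.png',c[:,:,::-1])
sub=P[165:260,265:375]; ok=f['range_z'][165:260,265:375]>0
z=sub[...,2]
print('mat z',np.median(z[ok&(z<.03)]))
m=ok&(z>.04)&(z<.13)
top=ok&(abs(z-.07)<.012)
n,l,st,_=cv2.connectedComponentsWithStats(m.astype(np.uint8));k=1+np.argmax(st[1:,4]);m=l==k;print(st[k])
# lid core: erode away flaps
core=cv2.morphologyEx(m.astype(np.uint8),cv2.MORPH_OPEN,np.ones((25,25)))>0
pts=sub[core&m]; print('lid z',np.percentile(pts[:,2],[5,50,95]))
r=cv2.minAreaRect((pts[:,:2]*1000).astype(np.float32));print('rect',r)
r2=cv2.minAreaRect((sub[m][:,:2]*1000).astype(np.float32));print('rect all',r2)
E
```

```text
mat z 0.0020739408714756102
[  14   15   82   65 3381]Traceback (most recent call last):
  File "<stdin>", line 13, in <module>
    return _quantile_unchecked(
        a, q, axis, out, overwrite_input, method, keepdims, weights)
    return _ureduce(a,
                    func=_quantile_ureduce_func,
    ...<5 lines>...
                    overwrite_input=overwrite_input,
                    method=method)
    r = func(a, **kwargs)
    result = _quantile(arr,
                       quantiles=q,
    ...<2 lines>...
                       out=out,
                       weights=wgt)
    slices_having_nans = np.isnan(arr[-1, ...])
                                  ~~~^^^^^^^^^
IndexError: index -1 is out of bounds for axis 0 with size 0
```

View pics/crop.png

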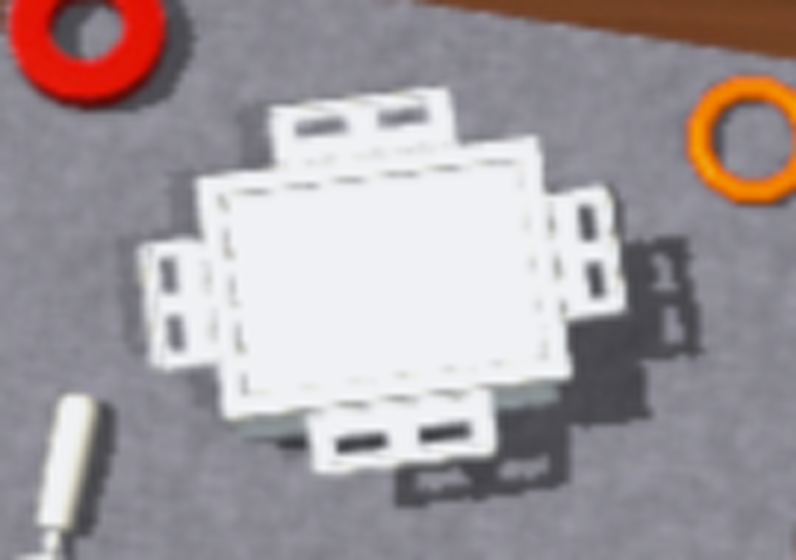

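Run:
```python
from h import *
f=pickle.load(open('top.pkl','rb'));P=cloud(f)
M=rot(f['rotation']).as_matrix();o=np.array(f['origin'])
def ray(u,v,z):
    d=M@np.array([(u-f['cx'])/f['fx'],-(v-f['cy'])/f['fy'],-1]);return o+d*(z-o[2])/d[2]
sub=P[165:260,255:390];z=sub[...,2]
m=((z>.045)&(z<.13)).astype(np.uint8)
n,l,st,_=cv2.connectedComponentsWithStats(m);k=1+np.argmax(st[1:,4]);m=(l==k).astype(np.uint8)
m=cv2.morphologyEx(m,cv2.MORPH_CLOSE,np.ones((5,5)))
M2=cv2.resize(m*255,None,fx=4,fy=4,interpolation=cv2.INTER_LINEAR); M2=(M2>127).astype(np.uint8)
W=cv2.getRotationMatrix2D((M2.shape[1]/2,M2.shape[0]/2),-6.7,1)
Rm=cv2.warpAffine(M2,W,(M2.shape[1],M2.shape[0]))
core=cv2.morphologyEx(Rm,cv2.MORPH_OPEN,np.ones((150,150),np.uint8)) # 37px>flap widths
core=cv2.warpAffine(core,cv2.invertAffineTransform(W),(M2.shape[1],M2.shape[0]))
ys,xs=np.nonzero(core);print(len(xs))
uv=np.stack([(xs+.5)/4-.5+255,(ys+.5)/4-.5+165],1)
q=np.array([ray(u,v,.07)[:2] for u,v in uv[::7]])*1000
r=cv2.minAreaRect(q.astype(np.float32));print('lid rect',r)
cr=np.array([[200,178],[540,138],[570,375],[225,415]])/5.9
pc=np.array([ray(a+255-.4,b+165-.4,.07)[:2] for a,b in cr])*1000;print('manual',pc.mean(0),np.linalg.norm(np.roll(pc,-1,0)-pc,axis=1),'\n',pc)
e=pc[0]-pc[1]; e2=pc[3]-pc[2];yaw=np.arctan2(-(e+e2)[0],(e+e2)[1]);print('yaw',yaw)
c=pc.mean(0)/1000
ex=np.array([np.cos(yaw),np.sin(yaw)]);ey=np.array([-ex[1],ex[0]])
d=sub[...,:2]-c;bx=d@ex;by=d@ey
for nm,a,s,b,h,w in(('front',-bx,1,by,.0595,.03),('back',bx,1,by,.0595,.03),('left',by,1,bx,.0815,.022),('right',-by,1,bx,.0815,.022)):
    k=(abs(b)<w)&(a>h-.01)&(a<h+.04)&(z>.03)
    i=np.argsort(a[k]);print(nm,np.round(np.stack([a[k][i]-h,z[k][i]],1)*1000)[::max(1,k.sum()//14)].astype(int).tolist())
inr=(abs(bx)<.05)&(abs(by)<.07);print('lidz',np.median(z[inr]))
s=dict(q=[ 0.68817311,  0.16081213,  0.68866519, -0.16216499]);T=rot(s['q']).as_matrix();print(T)
```

```text
38749
lid rect ((552.7643432617188, 2.3106613159179688), (119.41896057128906, 157.22315979003906), 11.162160873413086)
manual [554.93185093   3.11830045] [159.00936258 114.04391294 158.82875924 113.4779129 ] 
 [[595.35354702  91.66842359]
 [626.29152332 -64.30214738]
 [514.21568563 -85.39766077]
 [483.86664775  70.50458636]]
yaw 0.19404028688823022
front [[-10, 68], [-8, 63], [-6, 66], [-4, 63], [-2, 68], [0, 63], [2, 68], [4, 60], [6, 68], [8, 61], [11, 62], [19, 58], [21, 60], [24, 64], [26, 58]]
back [[-10, 62], [-8, 66], [-6, 70], [-4, 67], [-1, 69], [2, 62], [4, 64], [6, 68], [8, 64], [10, 70], [14, 61], [21, 65], [23, 71], [25, 69], [27, 64]]
left [[-10, 71], [-8, 62], [-6, 69], [-4, 70], [-1, 66], [1, 63], [3, 64], [5, 65], [7, 63], [9, 64], [11, 72], [18, 73], [22, 64], [24, 63], [26, 66]]
right [[-10, 68], [-8, 64], [-6, 68], [-4, 71], [-2, 67], [0, 66], [3, 60], [5, 65], [7, 72], [9, 64], [11, 67], [19, 60], [22, 63], [24, 64], [26, 66], [28, 62]]
lidz 0.06550180056396959
[[-1.11445742e-03  4.44686604e-01  8.95685538e-01]
 [-1.70373888e-03  8.95683950e-01 -4.44687935e-01]
 [-9.99997928e-01 -2.02160005e-03 -2.40571764e-04]]
```

```bash
cat >> h.py <<'E'
C=np.array([.554,.003]);YAW=.194
EX=np.array([np.cos(YAW),np.sin(YAW)]);EY=np.array([-EX[1],EX[0]])
F=dict(front=(-EX,.0595),back=(EX,.0595),left=(EY,.0815),right=(-EY,.0815))
def go(flap,out,z):
    "tool-frame shift (mm) and turn to stand `out` m outside the hinge of the flap"
    from plant import manip
    s=manip.state();T=rot(s['tool_rot']).as_matrix();n,h=F[flap]
    t=np.array([*(C+n*(h+out)),z]);p=s['tool_pos'];d=T.T@(t-p)*1000
    zw=T[:2,2];head=np.arctan2(zw[1],zw[0])
    goal=YAW if flap in('front','back') else YAW-np.pi/2
    turn=-((goal-head+np.pi/2)%np.pi-np.pi/2)
    print(flap,'shift mm',d.round(1),'turn',round(turn,3),'inward in tool',(T.T@np.array([*-n,0])).round(3),'t',round(s['time'],2))
    print(' at out',round(((p[:2]-C)@n-h)*1000,1),'tang',round(float(np.cross(n,p[:2]-C))*1000,1),'z',(p[2]*1000).round(1),'F in',round(s['contact_force'][:2]@-n,2),'Fz',s['contact_force'][2].round(2),'j',s['joint_pos'].round(2))
E
python3 -W ignore -c "
from h import *
go('left',.024,.2);go('left',.024,.11)"
```

```text
left shift mm [  30.6 -291.7  430.7] turn 0.916 inward in tool [ 0.001 -0.793  0.609] t 0.1
 at out 517.7 tang 164.0 z 230.2 F in 0.57 Fz -0.71 j [ 0.99  0.05  1.61 -0.    1.48 -0.12]
left shift mm [ 120.6 -291.5  430.7] turn 0.916 inward in tool [ 0.001 -0.793  0.609] t 0.1
 at out 517.7 tang 164.0 z 230.2 F in 0.57 Fz -0.71 j [ 0.99  0.05  1.61 -0.    1.48 -0.12]
```

Call:
play_rows([
  [10,-292,431,0.916,1],
  [10,-292,431,0.916,1],
  [10,-292,431,0.916,1],
  [10,-292,431,0.916,1],
  [10,-292,431,0.916,1],
  [10,-292,431,0.916,1],
  [10,-292,431,0.916,1],
  [10,-292,431,0.916,1],
])

```text
time: 1.1
tool_pos: [0.5244, 0.1227, 0.2213]
tool_rot: [0.546, 0.449, 0.546, -0.449]
contact_force: [1.0, -0.0, -0.1]
gripper_width: 0.002
```

```bash
python3 -W ignore -c "
from h import *
go('left',.024,.11)"
```

```text
left shift mm [111.3   6.   17.7] turn -0.0 inward in tool [-0.  0.  1.] t 1.1
 at out 41.6 tang 6.0 z 221.3 F in 0.24 Fz -0.12 j [ 0.09 -0.15  1.82  0.    1.47 -0.1 ]
```

Call:
play_rows([
  [0,0,0,0,1],
  [0,0,0,0,1],
])

```text
time: 1.35
tool_pos: [0.5235, 0.1247, 0.2211]
tool_rot: [0.545, 0.449, 0.546, -0.45]
contact_force: [0.4, 0.5, 0.3]
gripper_width: 0.005
```

```bash
python3 -W ignore -c "
from h import *
go('left',.024,.11)
from plant import manip
f=manip.grab_frame('side');im=f['img'];cv2.imwrite('pics/s1.png',cv2.resize(im[150:350,200:460],None,fx=3,fy=3)[:,:,::-1])"
```

```text
left shift mm [111.1   6.6  19.9] turn -0.001 inward in tool [-0.001  0.001  1.   ] t 1.35
 at out 43.8 tang 6.5 z 221.1 F in -0.42 Fz 0.29 j [ 0.1  -0.15  1.82  0.    1.47 -0.1 ]
```

View pics/s1.png

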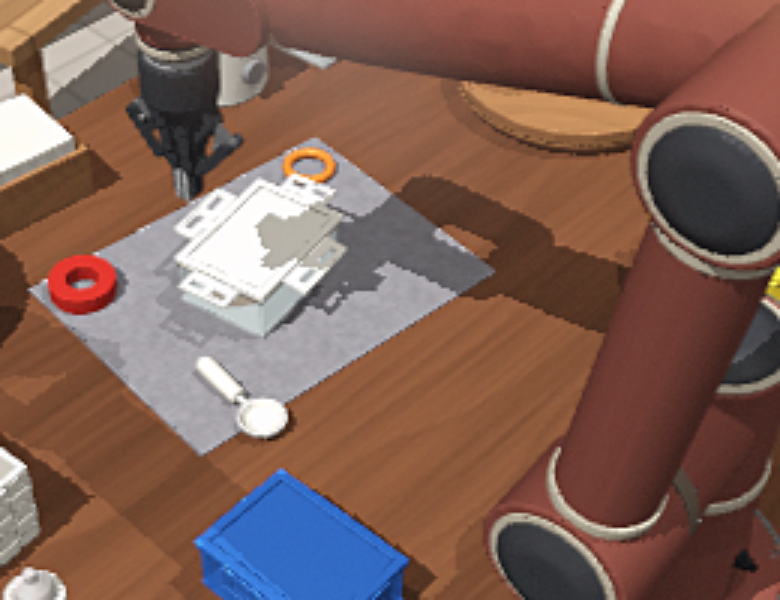

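```bash
python3 -W ignore -c "
from h import *
f=pickle.load(open('side.pkl','rb'))
M=rot(f['rotation']).as_matrix();o=np.array(f['origin'])
c=np.array([[177,262],[262,182],[342,217],[263,302]])/3+[200,150]
P=[]
for u,v in c:
    d=M@np.array([(u-f['cx'])/f['fx'],-(v-f['cy'])/f['fy'],-1]);P.append((o+d*(.07-o[2])/d[2])[:2]*1000)
P=np.array(P);print(P.round(1),P.mean(0),np.linalg.norm(np.roll(P,-1,0)-P,axis=1))
d=P-C*1000;print((d@EX).round(1),(d@EY).round(1))
"
```

```text
[[586.2  97.5]
 [617.4 -59. ]
 [510.5 -80. ]
 [475.6  74.9]] [547.42748355   8.3505672 ] [159.58323982 108.96508844 158.74400045 112.88126809]
[ 49.8  50.3 -58.7 -63.1] [ 86.5 -73.  -73.1  85.6]
```

Call:
play_rows([
  [55,7,20,0,1],
  [111,7,20,0,1],
  [111,7,20,0,1],
])

```text
time: 1.78
tool_pos: [0.5298, 0.1075, 0.1054]
tool_rot: [0.544, 0.446, 0.55, -0.451]
contact_force: [-0.4, 0.6, 0.1]
gripper_width: 0.007
```

```bash
python3 -W ignore -c "
from h import *
go('left',.024,.034)"
```

```text
left shift mm [71.3  4.4  1.9] turn 0.002 inward in tool [-0.002 -0.002  1.   ] t 1.77
 at out 25.7 tang 3.6 z 105.4 F in -0.69 Fz 0.13 j [ 0.06 -0.03  1.91  0.    1.27 -0.13]
```

Call:
play_rows([
  [20,4,2,0,1],
  [40,4,2,0,1],
  [60,4,2,0,1],
  [71,4,2,0,1],
  [71,4,2,0,1],
])

```text
time: 2.4
tool_pos: [0.538, 0.1051, 0.0383]
tool_rot: [0.545, 0.449, 0.547, -0.45]
contact_force: [-0.3, 0.4, 0.1]
gripper_width: 0.008
```

```bash
python3 -W ignore -c "
from h import *
go('left',.014,.034)
from plant import manip
f=manip.grab_frame('side');im=f['img'];cv2.imwrite('pics/s2.png',cv2.resize(im[190:260,240:330],None,fx=8,fy=8,interpolation=2)[:,:,::-1])"
```

```text
left shift mm [ 4.3 -4.   7.7] turn -0.0 inward in tool [-0.  0.  1.] t 2.4
 at out 21.7 tang -4.0 z 38.3 F in -0.46 Fz 0.12 j [ 0.06  0.08  1.93 -0.    1.14 -0.14]
```

View pics/s2.png

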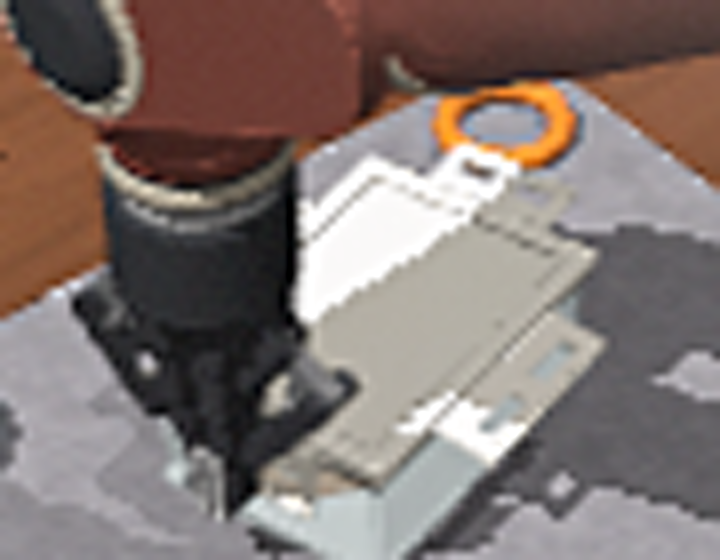

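Call:
play_rows([
  [1,-2,3,0,1],
  [1,-3,5,0,1],
])

```text
time: 2.7
tool_pos: [0.5375, 0.0998, 0.0394]
tool_rot: [0.546, 0.45, 0.546, -0.449]
contact_force: [1.3, 1.6, -0.7]
gripper_width: 0.001
```

Call:
play_rows([
  [0,0,2,0,1],
])

```text
time: 2.82
tool_pos: [0.5377, 0.0976, 0.0392]
tool_rot: [0.546, 0.449, 0.546, -0.449]
contact_force: [1.1, 0.1, -0.6]
gripper_width: -0.003
```

Call:
play_rows([
  [0,0,2,0,1],
])

```text
time: 2.95
tool_pos: [0.5378, 0.0963, 0.0391]
tool_rot: [0.546, 0.45, 0.546, -0.449]
contact_force: [-1.9, 7.8, 2.8]
gripper_width: -0.0
```

```bash
python3 -W ignore -c "
from h import *
go('left',.014,.034)"
```

```text
left shift mm [ 5.1 -2.1 -0.8] turn -0.001 inward in tool [-0.002  0.001  1.   ] t 2.95
 at out 13.2 tang -2.1 z 39.1 F in -8.01 Fz 2.77 j [ 0.04  0.07  1.94  0.    1.13 -0.15]
```

Call:
play_rows([
  [0,0,-20,0,1],
  [0,0,-30,0,1],
  [-50,0,-60,0,1],
  [-90,0,-110,0,1],
  [-90,0,-130,0,1],
])

```text
time: 3.58
tool_pos: [0.5145, 0.2265, 0.1335]
tool_rot: [0.548, 0.451, 0.545, -0.446]
contact_force: [0.5, -0.4, -0.8]
gripper_width: 0.0
```

```bash
python3 -W ignore -c "
from h import *
go('left',.014,.034)
from plant import manip
a=[]
for n,(v,u) in dict(top=(165,255),side=(195,240)).items():
    f=manip.grab_frame(n);pickle.dump(f,open(n+'1.pkl','wb'));a.append(cv2.resize(f['img'][v:v+80,u:u+135],(790,295 if 0 else 468)[::1],interpolation=2)[:, :])
im=np.vstack([cv2.resize(x,(500,296)) for x in a]);cv2.imwrite('pics/c1.png',im[:,:,::-1])"
```

```text
left shift mm [ 99.4  -5.5 131.5] turn 0.003 inward in tool [-0.001 -0.003  1.   ] t 3.58
 at out 145.5 tang -4.4 z 133.5 F in 0.46 Fz -0.81 j [ 0.28 -0.02  1.86 -0.    1.3   0.09]
```

View pics/c1.png

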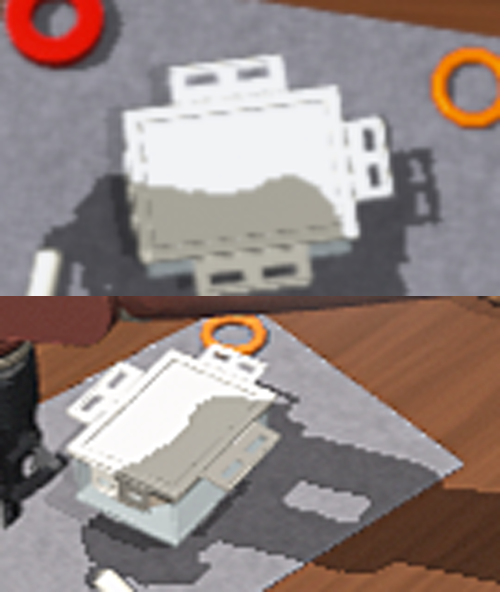

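```bash
python3 -W ignore -c "
from h import *
go('back',.024,.12)"
```

```text
back shift mm [ 10.   80.4 227. ] turn -1.567 inward in tool [-0.002 -1.    -0.004] t 3.67
 at out -57.3 tang 226.6 z 129.9 F in -0.53 Fz -0.02 j [ 0.28 -0.02  1.86 -0.    1.3   0.08]
```

Call:
play_rows([
  [10,80,57,-1.567,1],
  [10,80,114,-1.567,1],
  [10,80,170,-1.567,1],
  [10,80,227,-1.567,1],
  [10,80,227,-1.567,1],
  [10,80,227,-1.567,1],
  [10,80,227,-1.567,1],
  [10,80,227,-1.567,1],
])

```text
time: 4.68
tool_pos: [0.6341, 0.0153, 0.1174]
tool_rot: [0.705, -0.039, 0.707, 0.039]
contact_force: [-0.5, 0.4, -0.3]
gripper_width: 0.003
```

```bash
python3 -W ignore -c "
from h import *
go('back',.024,.035)"
```

```text
back shift mm [82.4  3.6  2.4] turn -0.084 inward in tool [ 0.002 -0.084 -0.996] t 4.67
 at out 21.5 tang -3.4 z 117.4 F in 0.42 Fz -0.28 j [-0.09  0.17  1.68 -0.    1.29 -1.77]
```

Call:
play_rows([
  [30,4,3,-0.084,1],
  [50,4,3,-0.084,1],
  [70,4,3,-0.084,1],
  [84,4,3,-0.084,1],
  [84,4,3,-0.084,1],
])

```text
time: 5.3
tool_pos: [0.6363, 0.0202, 0.0329]
tool_rot: [0.703, -0.066, 0.705, 0.066]
contact_force: [0.3, 0.5, 0.3]
gripper_width: 0.0
```

```bash
python3 -W ignore -c "
from h import *
go('back',.017,.035)"
```

```text
back shift mm [-2.1 -1.1 -7.6] turn -0.006 inward in tool [ 0.003 -0.006 -1.   ] t 5.3
 at out 24.6 tang 1.0 z 32.9 F in -0.42 Fz 0.27 j [-0.08  0.27  1.72 -0.    1.15 -1.84]
```

Call:
play_rows([
  [-3,0,-3,0,1],
  [-3,0,-6,0,1],
  [-3,0,-8,0,1],
])

```text
time: 5.68
tool_pos: [0.6304, 0.0187, 0.0388]
tool_rot: [0.705, -0.067, 0.703, 0.066]
contact_force: [2.2, 0.0, 0.1]
gripper_width: -0.002
```

Call:
play_rows([
  [0,0,-1,0,1],
])

```text
time: 5.8
tool_pos: [0.6294, 0.0185, 0.0386]
tool_rot: [0.705, -0.067, 0.703, 0.066]
contact_force: [1.9, -1.0, 0.8]
gripper_width: -0.001
```

Call:
play_rows([
  [0,0,-1,0,1],
])

```text
time: 5.92
tool_pos: [0.6278, 0.0183, 0.0381]
tool_rot: [0.704, -0.067, 0.704, 0.066]
contact_force: [-0.2, 0.3, 1.3]
gripper_width: 0.001
```

```bash
python3 -W ignore -c "
from h import *
go('back',.014,.034)"
```

```text
back shift mm [ 4.1 -0.8 -1.9] turn -0.006 inward in tool [-0.    -0.006 -1.   ] t 5.92
 at out 15.9 tang 0.8 z 38.1 F in 0.14 Fz 1.3 j [-0.09  0.25  1.74 -0.    1.15 -1.85]
```

Force rose and fell (likely snapped at ~16 mm). I'll verify by pushing on until firm contact.

Call:
play_rows([
  [0,0,-1,0,1],
])

```text
time: 6.05
tool_pos: [0.6266, 0.0183, 0.0376]
tool_rot: [0.704, -0.066, 0.704, 0.066]
contact_force: [2.9, 0.6, -0.2]
gripper_width: 0.002
```

Call:
play_rows([
  [0,0,-1,0,1],
])

```text
time: 6.18
tool_pos: [0.6265, 0.0182, 0.0378]
tool_rot: [0.705, -0.066, 0.703, 0.066]
contact_force: [5.1, 0.3, -2.1]
gripper_width: -0.001
```

```bash
python3 -W ignore -c "
from h import *
go('back',.014,.034)"
```

```text
back shift mm [ 3.8 -1.  -0.6] turn -0.006 inward in tool [-0.002 -0.006 -1.   ] t 6.17
 at out 14.5 tang 1.0 z 37.8 F in -5.02 Fz -2.07 j [-0.09  0.24  1.74  0.    1.15 -1.85]
```

Call:
play_rows([
  [0,0,-0.7,0,1],
])

```text
time: 6.3
tool_pos: [0.6256, 0.018, 0.0378]
tool_rot: [0.705, -0.066, 0.703, 0.066]
contact_force: [3.3, 0.4, -1.1]
gripper_width: -0.001
```

```bash
python3 -W ignore -c "
from h import *
go('back',.014,.034)"
```

```text
back shift mm [ 3.8 -0.9  0.3] turn -0.006 inward in tool [-0.002 -0.006 -1.   ] t 6.3
 at out 13.7 tang 0.9 z 37.8 F in -3.29 Fz -1.15 j [-0.09  0.24  1.75  0.    1.15 -1.85]
```

Call:
play_rows([
  [0,0,-0.7,0,1],
])

```text
time: 6.42
tool_pos: [0.6247, 0.0178, 0.0378]
tool_rot: [0.704, -0.066, 0.704, 0.066]
contact_force: [4.1, 1.8, -1.7]
gripper_width: 0.0
```

```bash
python3 -W ignore -c "
from h import *
go('back',.014,.034)"
```

```text
back shift mm [ 3.8 -0.9  1.3] turn -0.006 inward in tool [-0.001 -0.006 -1.   ] t 6.42
 at out 12.7 tang 0.9 z 37.8 F in -4.35 Fz -1.67 j [-0.09  0.24  1.75  0.    1.15 -1.85]
```

Call:
play_rows([
  [0,0,-0.7,0,1],
])

```text
time: 6.55
tool_pos: [0.6238, 0.0177, 0.0377]
tool_rot: [0.704, -0.066, 0.704, 0.066]
contact_force: [3.8, 1.3, -1.6]
gripper_width: 0.001
```

Call:
play_rows([
  [0,0,-0.7,0,1],
])

```text
time: 6.68
tool_pos: [0.623, 0.0175, 0.0377]
tool_rot: [0.704, -0.066, 0.704, 0.066]
contact_force: [3.7, 0.1, -2.1]
gripper_width: -0.003
```

```bash
python3 -W ignore -c "
from h import *
go('back',.014,.034)"
```

```text
back shift mm [ 3.7 -0.9  3. ] turn -0.006 inward in tool [-0.    -0.006 -1.   ] t 6.67
 at out 11.0 tang 0.9 z 37.7 F in -3.7 Fz -2.09 j [-0.09  0.24  1.75  0.    1.15 -1.85]
```

```bash
python3 -W ignore - <<'E'
from h import *
from plant import manip
f=manip.grab_frame('top');pickle.dump(f,open('top2.pkl','wb'))
for n in('top','top1','top2'):
    g=pickle.load(open(n+'.pkl','rb'));P=cloud(g);d=P[...,:2]-C;bx=d@EX;by=d@EY;z=P[...,2]
    m=(z>.04)&(z<.1)
    def edge(a,b,lo,hi,w): # count-area based edge position
        k=(abs(b)<w)&(a>lo)&(a<hi); return lo+(hi-lo)*m[k].mean()
    print(n,[round(1000*edge(*q),1) for q in((-bx,by,.075,.11,.03),(-by,bx,.1,.13,.02),(by,bx,.07,.13,.02),(-bx,by-.062,.03,.075,.012),(-bx,by+.062,.03,.075,.012))])
cv2.imwrite('pics/c2.png',cv2.resize(f['img'][165:260,255:390],None,fx=5,fy=5,interpolation=2)[:,:,::-1])
E
```

```text
top [np.float64(82.6), np.float64(109.0), np.float64(104.1), np.float64(53.1), np.float64(52.1)]
top1 [np.float64(82.3), np.float64(108.9), np.float64(83.9), np.float64(53.1), np.float64(52.9)]
top2 [np.float64(78.9), np.float64(109.6), np.float64(70.0), np.float64(30.0), np.float64(55.3)]
```

View pics/c2.png

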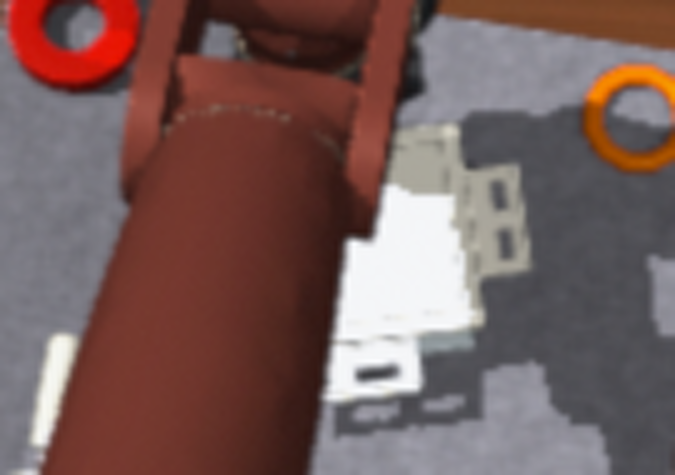

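Call:
play_rows([
  [0,0,15,0,1],
  [0,0,30,0,1],
  [-40,0,50,0,1],
  [-80,-60,60,0,1],
  [-80,-120,60,0,1],
  [-80,-160,60,0,1],
  [-80,-160,60,0,1],
])

```text
time: 7.6
tool_pos: [0.712, -0.1319, 0.1174]
tool_rot: [0.704, -0.065, 0.705, 0.065]
contact_force: [0.0, 1.0, 0.1]
gripper_width: 0.004
```

```bash
cat > chk.py <<'E'
from h import *
from plant import manip
import sys
f=manip.grab_frame('top');pickle.dump(f,open('topn.pkl','wb'))
for n in('top','top1','topn'):
    g=pickle.load(open(n+'.pkl','rb'));P=cloud(g);d=P[...,:2]-C;bx=d@EX;by=d@EY;z=P[...,2]
    m=(z>.04)&(z<.1)
    def edge(a,b,lo,hi,w):
        k=(abs(b)<w)&(a>lo)&(a<hi); return float(round(1000*(lo+(hi-lo)*m[k].mean()),1))
    print(n,'flaps f,b,l,r',edge(-bx,by,.05,.11,.03),edge(bx,by,.05,.11,.03),edge(by,bx,.07,.13,.02),edge(-by,bx,.07,.13,.02),
     'lid edge f-,f+,b-,b+,l-,l+,r-,r+',*[edge(s*a,b-o,h-.03,h+.02,.009) for s,a,b,h,o0 in((-1,bx,by,.058,.064),(1,bx,by,.058,.064),(1,by,bx,.08,.045),(-1,by,bx,.08,.045)) for o in(-o0,o0)])
cv2.imwrite('pics/'+sys.argv[1],cv2.resize(f['img'][165:260,255:390],None,fx=5,fy=5,interpolation=2)[:,:,::-1])
E
python3 -W ignore chk.py c3.png; python3 -W ignore -c "
from h import *
go('right',.024,.12)"
```

```text
top flaps f,b,l,r 76.3 101.3 104.1 105.7 lid edge f-,f+,b-,b+,l-,l+,r-,r+ 52.3 53.0 78.0 78.0 75.4 93.3 73.7 96.7
top1 flaps f,b,l,r 76.3 101.1 83.9 105.7 lid edge f-,f+,b-,b+,l-,l+,r-,r+ 52.5 53.3 78.0 78.0 75.0 83.6 74.2 95.8
topn flaps f,b,l,r 50.0 61.0 84.0 70.0 lid edge f-,f+,b-,b+,l-,l+,r-,r+ 28.0 65.0 28.0 75.8 81.0 84.5 50.0 50.0
right shift mm [  -2.6   54.1 -129.5] turn 1.563 inward in tool [ 0.001  1.    -0.008] t 7.65
 at out 79.2 tang 129.1 z 117.0 F in 0.7 Fz -0.92 j [-0.28  0.36  1.45  0.    1.33 -2.04]
```

View pics/c3.png

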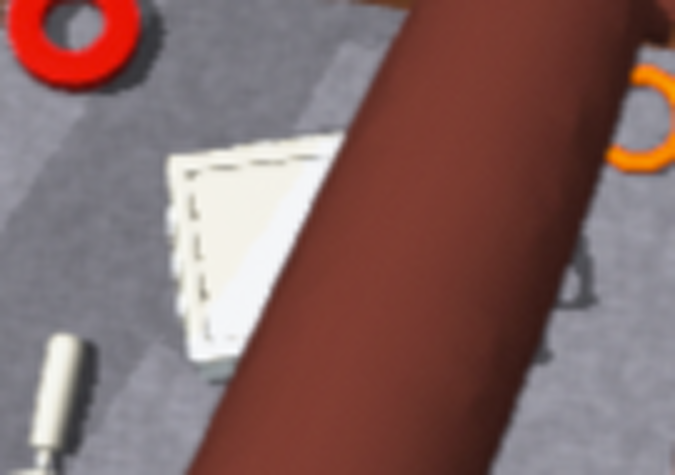

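```bash
sed -i 's/^EX=/EX=/; /^F=dict/i C=C-.003*EX' h.py; python3 -W ignore -c "
from h import *
go('right',.024,.12)"
```

```text
right shift mm [  -2.6   54.1 -132.5] turn 1.563 inward in tool [ 0.001  1.    -0.008] t 7.65
 at out 79.2 tang 132.1 z 117.0 F in 0.7 Fz -0.92 j [-0.28  0.36  1.45  0.    1.33 -2.04]
```

Call:
play_rows([
  [-3,54,-50,1.563,1],
  [-3,54,-100,1.563,1],
  [-3,54,-132,1.563,1],
  [-3,54,-132,1.563,1],
  [-3,54,-132,1.563,1],
  [-3,54,-132,1.563,1],
  [-3,54,-132,1.563,1],
  [-3,54,-132,1.563,1],
])

```text
time: 8.65
tool_pos: [0.5715, -0.0983, 0.1202]
tool_rot: [0.559, 0.432, 0.56, -0.433]
contact_force: [-0.6, -0.8, -0.4]
gripper_width: 0.002
```

```bash
python3 -W ignore -c "
from h import *
go('right',.024,.035)"
```

```text
right shift mm [85.2 -0.7  2.8] turn 0.061 inward in tool [ 0.001  0.061 -0.998] t 8.65
 at out 21.3 tang 0.6 z 120.2 F in -0.66 Fz -0.43 j [-0.3   0.04  1.82  0.    1.29 -0.55]
```

Call:
play_rows([
  [30,-1,3,0.061,1],
  [50,-1,3,0.061,1],
  [70,-1,3,0.061,1],
  [85,-1,3,0.061,1],
  [85,-1,3,0.061,1],
])

```text
time: 9.28
tool_pos: [0.5707, -0.1028, 0.0339]
tool_rot: [0.546, 0.448, 0.548, -0.448]
contact_force: [0.8, -0.1, 0.8]
gripper_width: -0.003
```

```bash
python3 -W ignore -c "
from h import *
go('right',.017,.035)"
```

```text
right shift mm [-1.1  1.  -8.5] turn 0.004 inward in tool [ 0.002  0.004 -1.   ] t 9.28
 at out 25.5 tang -1.0 z 33.9 F in -0.22 Fz 0.82 j [-0.31  0.15  1.86 -0.    1.13 -0.5 ]
```

Call:
play_rows([
  [-2,1,-2,0,1],
  [-2,1,-4,0,1],
])

```text
time: 9.52
tool_pos: [0.5731, -0.0994, 0.0391]
tool_rot: [0.548, 0.448, 0.546, -0.448]
contact_force: [-0.4, 0.2, -0.1]
gripper_width: -0.003
```

Call:
play_rows([
  [0,0,-1.5,0,1],
])

```text
time: 9.65
tool_pos: [0.5724, -0.0977, 0.0386]
tool_rot: [0.548, 0.448, 0.546, -0.448]
contact_force: [0.4, -0.3, -0.1]
gripper_width: -0.002
```

Call:
play_rows([
  [0,0,-1,0,1],
])

```text
time: 9.78
tool_pos: [0.5719, -0.0966, 0.0382]
tool_rot: [0.547, 0.448, 0.547, -0.448]
contact_force: [-0.1, -0.4, -0.5]
gripper_width: 0.001
```

Call:
play_rows([
  [0,0,-1,0,1],
])

```text
time: 9.9
tool_pos: [0.5714, -0.0957, 0.0379]
tool_rot: [0.547, 0.448, 0.547, -0.448]
contact_force: [-0.1, -0.1, 1.1]
gripper_width: 0.004
```

```bash
python3 -W ignore -c "
from h import *
go('right',.014,.035)"
```

```text
right shift mm [ 2.9 -1.1 -4.7] turn 0.004 inward in tool [-0.     0.004 -1.   ] t 9.9
 at out 18.7 tang 1.1 z 37.9 F in -0.07 Fz 1.14 j [-0.29  0.14  1.86 -0.    1.14 -0.49]
```

Call:
play_rows([
  [0,0,-1,0,1],
])

```text
time: 10.02
tool_pos: [0.5711, -0.0947, 0.0377]
tool_rot: [0.547, 0.448, 0.547, -0.448]
contact_force: [-0.7, -0.6, -0.1]
gripper_width: -0.002
```

Call:
play_rows([
  [0,0,-1,0,1],
])

```text
time: 10.15
tool_pos: [0.571, -0.0938, 0.0377]
tool_rot: [0.547, 0.448, 0.547, -0.448]
contact_force: [1.4, -0.7, 0.1]
gripper_width: -0.004
```

Call:
play_rows([
  [0,0,-1,0,1],
])

```text
time: 10.28
tool_pos: [0.5709, -0.093, 0.0377]
tool_rot: [0.547, 0.448, 0.547, -0.448]
contact_force: [-0.2, -1.4, 0.7]
gripper_width: -0.001
```

```bash
python3 -W ignore -c "
from h import *
go('right',.014,.035)"
```

```text
right shift mm [ 2.7 -1.  -1.9] turn 0.004 inward in tool [-0.001  0.004 -1.   ] t 10.28
 at out 15.9 tang 1.0 z 37.7 F in -1.33 Fz 0.69 j [-0.29  0.14  1.86 -0.    1.14 -0.49]
```

Call:
play_rows([
  [0,0,-0.7,0,1],
])

```text
time: 10.4
tool_pos: [0.5708, -0.0922, 0.0378]
tool_rot: [0.547, 0.448, 0.547, -0.448]
contact_force: [0.8, -1.3, 0.7]
gripper_width: -0.004
```

Call:
play_rows([
  [0,0,-0.7,0,1],
])

```text
time: 10.52
tool_pos: [0.5706, -0.0914, 0.0378]
tool_rot: [0.547, 0.448, 0.547, -0.448]
contact_force: [0.3, -1.1, 0.3]
gripper_width: 0.002
```

```bash
python3 -W ignore -c "
from h import *
go('right',.014,.035)"
```

```text
right shift mm [ 2.8 -1.1 -0.4] turn 0.004 inward in tool [-0.     0.004 -1.   ] t 10.53
 at out 14.4 tang 1.1 z 37.8 F in -1.13 Fz 0.31 j [-0.29  0.14  1.86 -0.    1.14 -0.49]
```

Call:
play_rows([
  [0,0,-0.7,0,1],
])

```text
time: 10.65
tool_pos: [0.5704, -0.0905, 0.0377]
tool_rot: [0.547, 0.448, 0.547, -0.448]
contact_force: [0.4, -0.4, 0.7]
gripper_width: 0.001
```

Call:
play_rows([
  [0,0,-0.7,0,1],
])

```text
time: 10.78
tool_pos: [0.5702, -0.0898, 0.0376]
tool_rot: [0.547, 0.448, 0.547, -0.448]
contact_force: [-0.6, -0.2, 0.3]
gripper_width: 0.0
```

Call:
play_rows([
  [0,0,-0.7,0,1],
])

```text
time: 10.9
tool_pos: [0.57, -0.0891, 0.0376]
tool_rot: [0.547, 0.448, 0.547, -0.448]
contact_force: [0.4, -0.5, 0.2]
gripper_width: 0.001
```

```bash
python3 -W ignore -c "
from h import *
go('right',.014,.035)"
```

```text
right shift mm [ 2.6 -1.   2. ] turn 0.004 inward in tool [ 0.     0.004 -1.   ] t 10.9
 at out 12.0 tang 0.9 z 37.6 F in -0.62 Fz 0.16 j [-0.28  0.14  1.87  0.    1.14 -0.48]
```

Call:
play_rows([
  [0,0,-0.7,0,1],
])

```text
time: 11.02
tool_pos: [0.5699, -0.0885, 0.0376]
tool_rot: [0.547, 0.448, 0.547, -0.448]
contact_force: [0.9, 0.6, -0.7]
gripper_width: 0.002
```

Call:
play_rows([
  [0,0,-0.7,0,1],
])

```text
time: 11.15
tool_pos: [0.5699, -0.0883, 0.0377]
tool_rot: [0.547, 0.448, 0.547, -0.448]
contact_force: [0.9, -3.6, -0.7]
gripper_width: -0.001
```

```bash
python3 -W ignore -c "
from h import *
go('right',.014,.035)"
```

```text
right shift mm [ 2.7 -1.   2.8] turn 0.004 inward in tool [-0.001  0.004 -1.   ] t 11.15
 at out 11.2 tang 0.9 z 37.7 F in -3.71 Fz -0.66 j [-0.28  0.14  1.87 -0.    1.14 -0.48]
```

Call:
play_rows([
  [0,0,-0.5,0,1],
])

```text
time: 11.28
tool_pos: [0.5699, -0.0882, 0.0377]
tool_rot: [0.548, 0.448, 0.547, -0.448]
contact_force: [0.5, -4.9, -2.2]
gripper_width: 0.001
```

Call:
play_rows([
  [0,0,15,0,1],
  [0,0,30,0,1],
  [-40,0,60,0,1],
  [-85,0,100,0,1],
  [-85,0,130,0,1],
  [-85,0,130,0,1],
])

```text
time: 12.02
tool_pos: [0.5959, -0.2178, 0.1237]
tool_rot: [0.547, 0.449, 0.546, -0.449]
contact_force: [-1.1, -0.1, -0.3]
gripper_width: -0.0
```

```bash
python3 -W ignore chk.py c4.png; python3 -W ignore -c "
from h import *
go('front',.024,.12)"
```

```text
top flaps f,b,l,r 73.7 102.0 103.6 105.0 lid edge f-,f+,b-,b+,l-,l+,r-,r+ 50.3 51.3 78.0 78.0 73.8 96.2 72.8 97.9
top1 flaps f,b,l,r 73.7 102.0 84.0 105.1 lid edge f-,f+,b-,b+,l-,l+,r-,r+ 50.3 50.6 78.0 78.0 73.5 84.3 73.4 98.0
topn flaps f,b,l,r 77.3 67.9 84.3 90.0 lid edge f-,f+,b-,b+,l-,l+,r-,r+ 65.8 54.0 78.0 78.0 75.4 84.7 90.5 85.7
front shift mm [   2.8  -84.2 -223.1] turn -1.569 inward in tool [-0.     1.     0.002] t 12.07
 at out -60.6 tang 223.0 z 122.6 F in 0.28 Fz 0.51 j [-0.47  0.16  1.69  0.    1.3  -0.66]
```

View pics/c4.png

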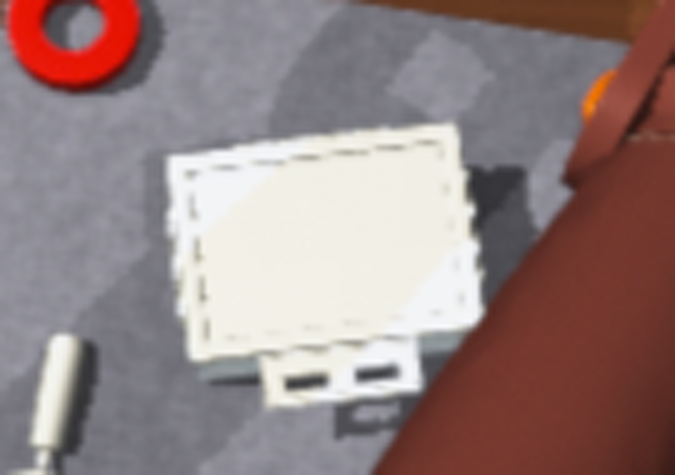

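Call:
play_rows([
  [3,-84,-50,-1.569,1],
  [3,-84,-100,-1.569,1],
  [3,-84,-150,-1.569,1],
  [3,-84,-200,-1.569,1],
  [3,-84,-223,-1.569,1],
  [3,-84,-223,-1.569,1],
  [3,-84,-223,-1.569,1],
  [3,-84,-223,-1.569,1],
])

```text
time: 13.08
tool_pos: [0.468, -0.0118, 0.1187]
tool_rot: [0.705, -0.047, 0.706, 0.048]
contact_force: [1.0, 0.2, 0.2]
gripper_width: -0.004
```

```bash
python3 -W ignore -c "
from h import *
go('front',.026,.035)"
```

```text
front shift mm [83.7 -2.3 -1. ] turn -0.059 inward in tool [-0.002  0.059  0.998] t 13.07
 at out 24.7 tang -2.1 z 118.7 F in 1.0 Fz 0.2 j [-0.18 -0.24  2.08  0.    1.3  -1.89]
```

Call:
play_rows([
  [30,-2,-1,-0.059,1],
  [50,-2,-1,-0.059,1],
  [70,-2,-1,-0.059,1],
  [83,-2,-1,-0.059,1],
  [83,-2,-1,-0.059,1],
])

```text
time: 13.7
tool_pos: [0.4669, -0.0143, 0.0352]
tool_rot: [0.703, -0.065, 0.705, 0.066]
contact_force: [-0.2, 0.3, -0.3]
gripper_width: -0.0
```

```bash
python3 -W ignore -c "
from h import *
go('front',.017,.037)"
```

```text
front shift mm [-1.8  0.3  9.3] turn -0.007 inward in tool [-0.003  0.007  1.   ] t 13.7
 at out 26.3 tang 0.2 z 35.2 F in -0.16 Fz -0.29 j [-0.19 -0.11  2.13  0.    1.13 -1.95]
```

Call:
play_rows([
  [-1,0,3,0,1],
  [-1,0,6,0,1],
  [-1,0,8,0,1],
])

```text
time: 14.08
tool_pos: [0.4771, -0.0135, 0.0385]
tool_rot: [0.705, -0.066, 0.704, 0.066]
contact_force: [-0.3, -0.2, -0.4]
gripper_width: 0.001
```

Call:
play_rows([
  [0,0,1.5,0,1],
])

```text
time: 14.2
tool_pos: [0.4781, -0.0133, 0.0382]
tool_rot: [0.704, -0.066, 0.704, 0.066]
contact_force: [-0.8, -1.1, 1.6]
gripper_width: 0.001
```

Call:
play_rows([
  [0,0,1,0,1],
])

```text
time: 14.32
tool_pos: [0.4788, -0.0131, 0.038]
tool_rot: [0.704, -0.066, 0.704, 0.066]
contact_force: [-1.1, -0.5, 1.7]
gripper_width: 0.001
```

Call:
play_rows([
  [0,0,1,0,1],
])

```text
time: 14.45
tool_pos: [0.4797, -0.0129, 0.0378]
tool_rot: [0.704, -0.066, 0.704, 0.066]
contact_force: [-0.4, -1.4, 1.6]
gripper_width: 0.002
```

```bash
python3 -W ignore -c "
from h import *
go('front',.017,.037)"
```

```text
front shift mm [ 0.8  1.3 -3.6] turn -0.008 inward in tool [-0.     0.008  1.   ] t 14.45
 at out 13.5 tang 1.3 z 37.8 F in -0.67 Fz 1.65 j [-0.18 -0.09  2.1  -0.    1.13 -1.94]
```

Call:
play_rows([
  [0,0,1,0,1],
])

```text
time: 14.58
tool_pos: [0.4807, -0.0126, 0.0377]
tool_rot: [0.704, -0.066, 0.704, 0.066]
contact_force: [0.1, -0.8, 0.6]
gripper_width: -0.003
```

Call:
play_rows([
  [0,0,1,0,1],
])

```text
time: 14.7
tool_pos: [0.4817, -0.0123, 0.0376]
tool_rot: [0.704, -0.066, 0.704, 0.066]
contact_force: [-0.5, -0.6, -0.6]
gripper_width: 0.002
```

Call:
play_rows([
  [0,0,1,0,1],
])

```text
time: 14.82
tool_pos: [0.4825, -0.0121, 0.0376]
tool_rot: [0.704, -0.066, 0.704, 0.066]
contact_force: [-2.0, 0.9, 1.6]
gripper_width: -0.003
```

```bash
python3 -W ignore -c "
from h import *
go('front',.017,.037)"
```

```text
front shift mm [ 0.6  1.  -6.4] turn -0.008 inward in tool [-0.     0.008  1.   ] t 14.82
 at out 10.6 tang 1.0 z 37.6 F in -1.83 Fz 1.57 j [-0.18 -0.08  2.09  0.    1.13 -1.94]
```

Call:
play_rows([
  [0,0,0.7,0,1],
])

```text
time: 14.95
tool_pos: [0.4825, -0.0121, 0.0375]
tool_rot: [0.703, -0.066, 0.705, 0.066]
contact_force: [-4.7, -1.2, 3.6]
gripper_width: 0.001
```

Call:
play_rows([
  [0,0,0.7,0,1],
])

```text
time: 15.08
tool_pos: [0.4825, -0.0121, 0.0375]
tool_rot: [0.703, -0.066, 0.706, 0.066]
contact_force: [-8.8, -1.6, 6.7]
gripper_width: 0.001
```

Call:
play_rows([
  [0,0,0.7,0,1],
])

```text
time: 15.2
tool_pos: [0.4825, -0.0121, 0.0375]
tool_rot: [0.702, -0.066, 0.706, 0.066]
contact_force: [-11.2, -2.7, 9.3]
gripper_width: -0.001
```

Call:
play_rows([
  [0,0,0.7,0,1],
])

```text
time: 15.32
tool_pos: [0.4825, -0.012, 0.0375]
tool_rot: [0.701, -0.066, 0.707, 0.066]
contact_force: [-14.7, -3.1, 12.2]
gripper_width: 0.002
```

```bash
python3 -W ignore -c "
from h import *
go('front',.017,.037)"
```

```text
front shift mm [ 0.5  0.9 -6.5] turn -0.007 inward in tool [-0.008  0.007  1.   ] t 15.32
 at out 10.5 tang 1.0 z 37.5 F in -15.04 Fz 12.22 j [-0.18 -0.07  2.09 -0.    1.14 -1.93]
```

Call:
play_rows([
  [0,0,-8,0,1],
  [0,0,-20,0,1],
  [0,0,-35,0,1],
  [-50,0,-60,0,1],
  [-90,60,-70,0,1],
  [-100,120,-80,0,1],
  [-110,180,-90,0,1],
  [-110,240,-90,0,1],
])

```text
time: 16.32
tool_pos: [0.353, 0.2041, 0.1489]
tool_rot: [0.706, -0.065, 0.703, 0.066]
contact_force: [1.2, 0.4, 0.0]
gripper_width: 0.0
```

```bash
python3 -W ignore - <<'E'
from h import *
from plant import manip
s=manip.state();print(s['time'],s['tool_pos'])
a=[]
for n,(v,u) in dict(top=(165,255),side=(195,240)).items():
    f=manip.grab_frame(n);pickle.dump(f,open(n+'f.pkl','wb'));a.append(cv2.resize(f['img'][v:v+80,u:u+135],(506,300),interpolation=2))
cv2.imwrite('pics/f.png',np.vstack(a)[:,:,::-1])
E
```

```text
16.325 [0.35303824 0.20411048 0.14894879]
```

View pics/f.png

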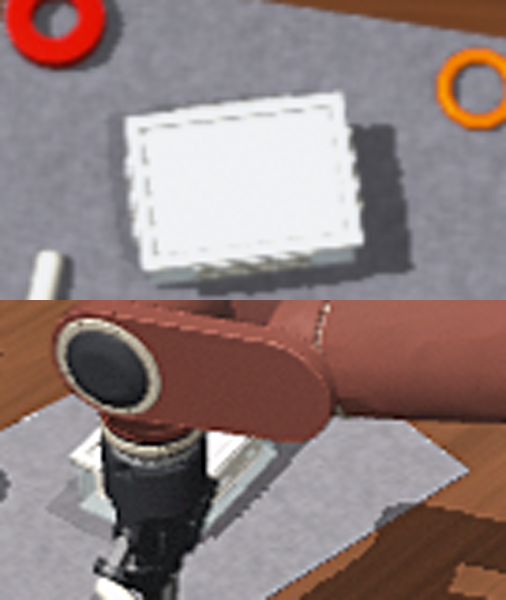

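Call:
play_rows([
  [0,0,0,0,1],
  [0,0,0,0,1],
])

```text
time: 16.68
tool_pos: [0.3537, 0.2013, 0.1473]
tool_rot: [0.704, -0.065, 0.704, 0.065]
contact_force: [0.2, 0.3, -0.4]
gripper_width: -0.0
```

```bash
python3 -c "
from plant import manip
print(manip.job_done())"
```

```text
the job is handed in; nothing more can be done
None
```

I went round the lid (left, back, right, front), pressed each flap down with the shut fingertips, and handed the job in at about 16.7 s. All four flaps appear to be locked, but pressing the back flap slid the box about 3–4 mm.

- **Flaps:** the last top picture shows all four flaps down. The firm-contact positions average 12.3 mm outside the hinge on both opposite pairs. A flap caught ajar at its lug would have moved its pair's average by about 3 mm.
- **Back flap:** neither camera could show that its edge had latched, so its lock rests on the force readings and that contact check.
- **Box position:** the 3–4 mm slide was towards the robot and happened because I kept pressing the back flap after it had probably already snapped shut. I estimated it from the top pictures. I pressed the front flap a little harder (about 15 N) to nudge the box back, but it did not move, so I left it there.
- **Surroundings:** the ring and teether look unmoved in the final top crop. The spoon is only partly in that picture, and I did not check the other items again. The contact force was down at noise level when I handed in.

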